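# Emboss a coaster under the press's spring clip

### The job

Emboss the cork coaster lying in the nest of the small hand press: take the spring clip by its finger knob, lift it just clear, swing it round its pivot screw over the coaster's open front edge, let it down gently until it rests on the coaster and only then let go, so that it holds by its own spring. Push the press lever fully down and let it come all the way back up; then lift the clip off the coaster without dragging it, swing it back out to its stop so that the way out to the front is clear, let it down and let go, leaving the coaster seated in its nest. The clip bends if it is lifted high and the cork dents if the clip is forced against it, so work the clip by feel, and disturb nothing else on the bar.

Things in the scene. Friction and masses are not known exactly. Their poses are not given: they have to be found in the camera images.
- press: Black bench arbor press, fixed, 280 mm tall. Origin on the bar top below the ram's centre; x points from its open front (robot side) to its column, y left seen from the front. Steel bed plate x -135..80, y -160..75 mm, upper face z = 34 mm. Column x 80..140, |y| < 23 mm; head x -29..103, |y| < 22, z 176..262 mm.
- nest (a point): Centre of the coaster's nest, on the bed (z = 34 mm) below the ram's round die (44 mm across, 18 mm above the bed when up). Back fence at 50 mm behind it, side guides 51 mm to each side, all 4 mm high; open to the front.
- pivot (a point): Top of the slotted pivot screw of the spring clip (15 mm across, on a pillar), 31 to 34 mm above the bed (the pillar's height is set by hand and differs), at x = -38, y = -124 mm in the press's frame. The clip swings about the vertical axis through it, with slight friction (about 0.7 N at the knob).
- clip: Steel spring clip: strip 10 mm wide running 100 mm from the pivot along its own x axis, level for 62 mm, then cranked down to a foot; origin on the pivot axis, 7.5 mm below the screw's top. Swings between stops at 150 deg (foot out beside the way to the nest; counter-clockwise from the press's x axis) and 81 deg; starts 0 to 11 deg off the outer stop. At 90 deg the foot is 12 mm in from the coaster's front edge.
- foot (a point): Underside of the clip's foot (a 16 mm long, 8 mm thick roller), 90 mm from the pivot axis. Down at rest it is 0.5 to 3.5 mm above the bed, too low to pass the coaster's edge, on which it jams. On the coaster it presses with 2 to 3 N. Raised more than 15 mm above the bed it bends the spring for good.
- knob (a point): Centre of the clip's finger knob: a steel ball, 16 mm across, standing on the strip 45 mm from the pivot axis, centre 3.5 mm above the screw's top with the clip down (strip 10 to 12 mm below the centre). The clip bends up as a leaf spring: lifting here takes 1.6 N to start plus 1.75 N per mm (13 N is too much); the foot rises twice as far as the knob.
- coaster: Square cork coaster, 100 x 100 x 6 mm, 30 g, lying loose in the nest, within 3 mm of the back fence. Origin at the centre of its underside. It dents if the clip bears on it or hits it with more than about 8 N.
- pinion (a point): Point on the lever's level turning axis (along the press's y axis), in the plane in which the lever swings: x = 24, y = 50, z = 219 mm in the press's frame.
- ball (a point): Centre of the black ball knob (32 mm across) at the end of the lever, 150 mm from pinion. At rest the lever points to the front and 40 deg up; it is pushed down.
- lever (a joint): Angle of the press lever in rad: 0 at rest (up), 0.96 fully down on its stop, with the die on the coaster. A return spring pushes back with 3 to 8 N at the ball and brings it up by itself within about a second.
- jigger: Steel double jigger, 48 mm across, 100 mm tall. A bystander; origin at the centre of its underside.
- tin: Steel shaker tin, 90 mm across, 135 mm tall. A bystander; origin at the centre of its underside.
- bottle: Full green bottle with a steel pourer, 74 mm across, 335 mm tall. A bystander; origin at the centre of its underside.

How it is judged:
On the way, in this order (a step that is already met when the one before it is completed fails the run):
1. the clip is let down onto the coaster while still held, its foot at least 6 mm in from the front edge (x of foot in the frame of press above -0.044 m and contact force between clip and coaster above 1 N and contact force between the fingers and clip above 1 N), for 0.15 s.
2. the clip is let go and holds the coaster by its own spring (x of foot in the frame of press above -0.044 m and contact force between clip and coaster above 1 N and value of joint lever below 0.08 rad and contact force between the fingers and clip below 0.2 N), for 0.3 s.
3. the lever is pushed fully down (past 0.9 rad) with the clip on the coaster (value of joint lever above 0.9 rad and contact force between clip and coaster above 1 N), for 0.1 s.
4. the lever is back up (under 0.08 rad), the clip still on the coaster (value of joint lever below 0.08 rad and contact force between clip and coaster above 1 N and x of foot in the frame of press above -0.044 m), for 0.1 s.
5. the clip is lifted off the coaster before it is swung away (x of foot in the frame of press above -0.044 m and z of foot in the frame of press above 0.0408 m and contact force between clip and coaster below 0.3 N), for 0.05 s.
At the end, for the whole second after the job is handed in: Clip swung out (foot 60 mm or more to the right of the press's middle line, within 15 deg of its outer stop) and down (foot under 5.5 mm above the bed), lever up (under 0.08 rad), coaster flat in its nest, at most 3 mm forward of the nest's centre; all released and still (y of foot in the frame of press below -0.06 m and z of foot in the frame of press below 0.0395 m and value of joint lever below 0.08 rad and x of coaster in the frame of press between -0.003 and 0.002 m and z of coaster in the frame of press below 0.036 m and angle between the x axis of coaster and the x axis of press, either way round below 0.1 rad and linear speed of clip below 0.02 m/s and linear speed of coaster below 0.01 m/s); the robot touches nothing.
It fails at once if the clip bears on or hits the coaster with more than 8 N (dents the cork) (contact force between clip and coaster above 8 N).
It fails at once if the clip's foot is raised more than 15 mm above the bed (bends the spring) (z of foot in the frame of press above 0.049 m).
It fails at once if the coaster is shifted more than 6 mm forward in the nest or lifted by 3 mm (x of coaster in the frame of press below -0.006 m or z of coaster in the frame of press above 0.037 m).
It fails at once if the lever is worked (past 0.4 rad) with the clip off the coaster (value of joint lever above 0.4 rad and contact force between clip and coaster below 0.3 N).
It fails at once if a bystander is moved by more than 20 mm (distance of any of jigger, tin, bottle from where it was at the start of the episode above 0.02 m).
It also fails if it takes over 72 s, if anything falls off the work surface, if the arm or the gripper's body presses on something with over 40 N, if the wrist force passes 120 N, or if a joint passes its speed limit or range.

### The arm

A 6-joint arm with a two-finger parallel gripper is mounted at the origin on the work surface. World frame = base frame: x ahead of the robot, y to its left, z up, the work surface at z = 0. Lengths are in m, angles in rad, forces in N, time in s.
With the tool pointing down it reaches from about 0.375 to 0.825 m from the base axis. Payload 5.5 kg.
Tool frame: the origin (TCP) lies on the mounting face of the last link; the fingertips stand 173 mm ahead of it and the grasp point (between the pads) lies 155 mm ahead of it; z points along the fingers, x is the direction in which the jaws open and shut, and the axes are right-handed (so a half turn about z gives the same grasp; the last joint's range is limited). The gripper opens to 85 mm and grips with 20 to 120 N. Pads are 22 mm wide; open, the fingers measure 114 mm over their backs; the gripper's body (76 mm by 85 mm) begins 54 mm behind the grasp point. The pads swing forward as they close: fully open they stand 13 mm farther back than shut.
Start: joints at [0, 0.314, -0.047, 1.21, 0, 1.571], TCP at [0.6, 0, 0.405] pointing down, gripper open.
Joint ranges: [-2.67, 2.67], [-0.69, 1.73], [-1.03, 1.25], [-2.08, 2.16], [-1.42, 1.45], [-3.14, 3.14]. Speed limits (rad/s): [2.39, 2.39, 3.01, 3.14, 3.14, 3.14].

### API

Orientations are given as a unit quaternion [x, y, z, w].
In Python, from plant import telemetry, viewer, robot gives the robot as it stands.
- The arm moves only by the tool drive_tool, never from a script. Its argument "steps" is a list that holds one entry, the list of rows, each a list of 7 numbers: the closure in counts, from 0 (fully open) to 255 (shut), then the shift along the tool's x, y, z in mm, then the turn, a rotation vector about the tool's x, y, z in degrees. A call has 1 to 12 rows; each row shifts and turns the commanded pose from where the row before left it, along the tool's axes as they then stand; what a row does not reach is not made up. A row lasts 1/12 s, in which the tool goes at most 41.7 mm and 7.16 degrees, less where a joint would pass 70% of its speed; a pose out of reach is approached as far as the arm can. A call is refused whole if a number of a shift passes 41.7 or a number of a turn 7.16, either way. A call with a gripper value outside its range is refused whole. The fingers move at their own pace and stop on an object; "grip_force" is the grip in N (left out, the last holds). Time passes only in rows, so rows that do not move let the fingers close. It gives the time, the measured TCP pose, the force and the opening at its end, in the units of the state.
- telemetry.read_state(): the state, without advancing time (a new reading comes with each control period).
- viewer.grab_frame(name): name is "scene" or "side" or "wrist"; returns the picture (420x560x3 uint8, red, green, blue); there is no depth.
- viewer.camera_model(name): a dict with "vertical_fov" (degrees; the focal length in pixels is half the picture's height over the tangent of half this angle, whatever the lens; pixels are square), "cx", "cy" (the principal point, pixels), "k1" (the pictures are not rectified: a ray, as slopes to the right and down, at radius r is drawn at 1 + k1 r^2 times it, then the intrinsics apply), "world_to_cam" (4x4, takes a point from world to camera coordinates). Camera axes: x right, y up, looking along -z (the intrinsics and any distortion apply to the point x, -y, -z); pixel columns grow to the right and rows downward; lengths in m; the calibration is good to about 2 mm. A picture is of the moment at which its call begins: read the wrist's pose just before it. camera_model takes no time and is no camera call; for the wrist camera it gives the pose at the moment of the call.
- robot.finish_job(): hands the job in, once; it reports no verdict.
The state is a dict: "t": time; "joints": joint angles; "dq": joint speeds; "joint_efforts": joint torques, N m; "ee_pos": TCP position; "tcp_rot": TCP orientation; "ft_force": force on the tool from outside, world axes, zero at the start; "ft_torque": the same for the moment, N m; "finger_gap": finger opening in m.
Only numpy, scipy, OpenCV 4.12 (cv2) and the standard library are available. Lean on these libraries where they do the work, as an engineer would, in place of code of your own. Each camera call takes 0.05 s, during which the arm holds its last target. There are 200 camera calls.

## Working session

There is one attempt and no reset: what is moved stays moved. The work goes in short steps, Python scripts to look and compute and a tool call to move; the robot and the scene stay as the last step left them, time stands still between calls to the robot, and variables do not carry over. Pictures are saved under pics/ and viewed, about 8 in all and at most 12, crops included, and the job is handed in when it is done.

Besides the shell and the picture viewer there is one more tool, called after "Call:" in YAML: its name, and indented under it one key for each argument. drive_tool: Moves the arm, as the interface text tells. Its arguments: {"type":"object","properties":{"steps":{"type":"array"},"grip_force":{"type":"number"}},"required":["steps"]}

```bash
ls; mkdir -p pics; cat > h.py <<'E'
import numpy as np, cv2
from plant import telemetry, viewer, robot
def grab(n,name):
    m=viewer.camera_model(n); im=viewer.grab_frame(n)
    cv2.imwrite(f'pics/{name}.png',im[:,:,::-1]); return im,m
def fpx(m): return 210/np.tan(np.radians(m['vertical_fov'])/2)
def ray(m,u,v):
    f=fpx(m); a=np.array([(u-m['cx'])/f,(v-m['cy'])/f]); s=a.copy()
    for _ in range(30): s=a/(1+m['k1']*(s@s))
    W=np.array(m['world_to_cam']); d=W[:3,:3].T@np.array([s[0],-s[1],-1.]); o=-W[:3,:3].T@W[:3,3]
    return o,d/np.linalg.norm(d)
def onz(m,u,v,z):
    o,d=ray(m,u,v); return o+d*(z-o[2])/d[2]
def proj(m,p):
    W=np.array(m['world_to_cam']); c=W[:3,:3]@np.array(p)+W[:3,3]
    s=np.array([c[0],-c[1]])/-c[2]; s=s*(1+m['k1']*(s@s)); return s*fpx(m)+[m['cx'],m['cy']]
def tri(rs):
    A=0;b=0
    for o,d in rs:
        P=np.eye(3)-np.outer(d,d);A=A+P;b=b+P@o
    x=np.linalg.solve(A,b); return x,[np.linalg.norm((np.eye(3)-np.outer(d,d))@(x-o)) for o,d in rs]
E
python3 - <<'E'
from h import *
s=telemetry.read_state(); print(s)
ims=[]
for n in ['scene','side','wrist']:
    im,m=grab(n,n+'0'); print(n,{k:(np.round(v,3).tolist()) for k,v in m.items()}); ims.append(im)
a=np.vstack([np.hstack(ims[:1]),])
E
```

```text
pics
{'t': 0.0, 'joints': array([-3.47296908e-06,  3.14219696e-01, -4.80929986e-02,  1.21020438e+00,
        7.73888530e-06,  1.57080244e+00]), 'dq': array([-1.08940357e-03, -6.85684963e-04, -4.68005105e-04, -1.20699791e-03,
       -1.74921260e-05,  1.78485381e-03]), 'joint_efforts': array([ 1.69644722e-03, -5.39594257e+01,  3.39749372e+01,  1.94567809e-02,
        9.49871333e-05,  6.01428906e-05]), 'ee_pos': array([ 5.99709484e-01, -8.63898063e-07,  4.03832006e-01]), 'tcp_rot': array([ 9.99999630e-01, -4.79674696e-06, -8.60375414e-04, -3.86830514e-06]), 'ft_force': array([ 0.00701721, -0.43546474,  0.3570084 ]), 'ft_torque': array([-0.01351615,  0.01012608, -0.00954341]), 'finger_gap': 0.08531943927500943}
scene {'vertical_fov': 46.935, 'cx': 284.632, 'cy': 218.28, 'k1': -0.065, 'world_to_cam': [[0.424, 0.905, 0.009, -0.221], [-0.714, 0.328, 0.619, 0.24], [0.557, -0.269, 0.786, -1.583], [0.0, 0.0, 0.0, 1.0]]}
side {'vertical_fov': 42.815, 'cx': 282.741, 'cy': 207.271, 'k1': -0.145, 'world_to_cam': [[-0.901, -0.434, -0.002, 0.461], [0.234, -0.49, 0.839, -0.288], [-0.366, 0.756, 0.543, -1.449], [0.0, 0.0, 0.0, 1.0]]}
wrist {'vertical_fov': 66.441, 'cx': 278.804, 'cy': 205.13, 'k1': -0.052, 'world_to_cam': [[1.0, 0.001, -0.003, -0.6], [-0.002, 0.945, -0.327, 0.043], [0.002, 0.327, 0.945, -0.382], [0.0, 0.0, 0.0, 1.0]]}
```

View pics/scene0.png

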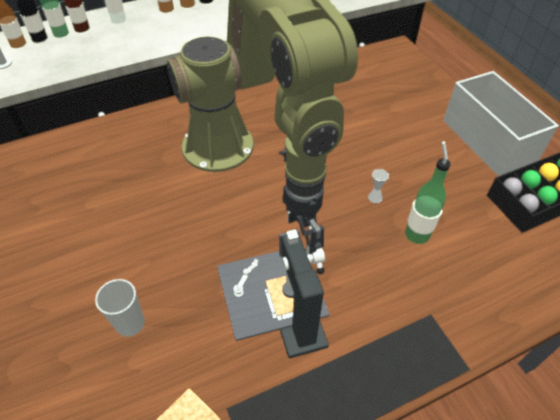

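View pics/side0.png

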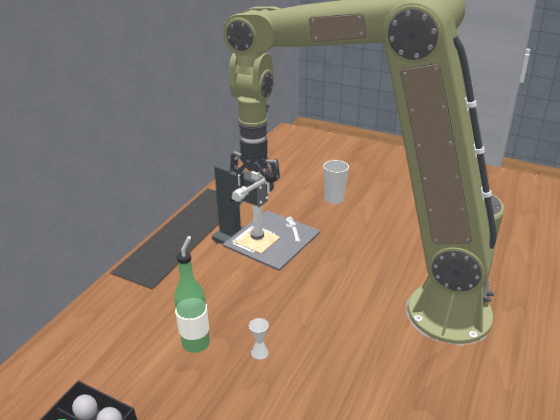

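```bash
python3 - <<'E'
from h import *
sc=cv2.imread('pics/scene0.png'); sd=cv2.imread('pics/side0.png'); wr=cv2.imread('pics/wrist0.png')
m={n:viewer.camera_model(n) for n in ['scene','side','wrist']}
for p in [(218,264),(238,334),(327,317)]: print('scene',p,onz(m['scene'],*p,.034).round(4))
for p in [(280,263),(320,233),(258,213)]: print('side',p,onz(m['side'],*p,.034).round(4))
a=cv2.resize(sc[225:360,200:350],None,fx=4,fy=4,interpolation=cv2.INTER_CUBIC)
a=cv2.copyMakeBorder(a,0,0,0,0,cv2.BORDER_CONSTANT)
cv2.imwrite('pics/c1.png',a)
b=sd[140:280,180:340]; cv2.imwrite('pics/c2.png',np.vstack([cv2.resize(b,(640,560),interpolation=cv2.INTER_CUBIC)]))
E
```

```text
scene (218, 264) [ 0.4583 -0.1625  0.034 ]
scene (238, 334) [ 0.6624 -0.1881  0.034 ]
scene (327, 317) [0.7117 0.0235 0.034 ]
side (280, 263) [0.4994 0.0447 0.034 ]
side (320, 233) [ 0.4509 -0.1468  0.034 ]
side (258, 213) [ 0.6834 -0.1637  0.034 ]
```

View pics/c1.png

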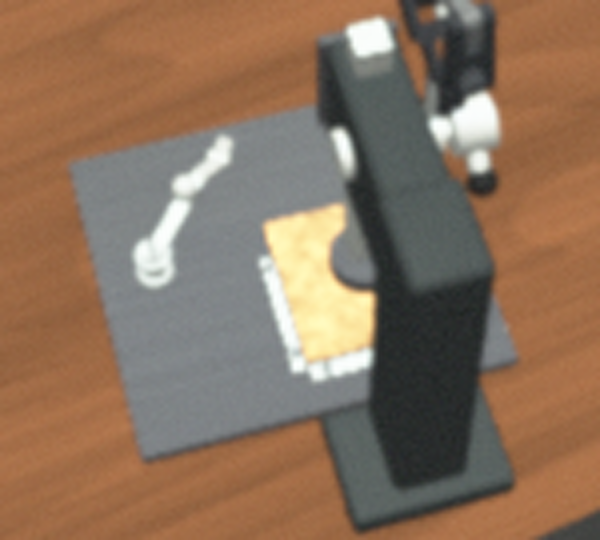

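View pics/wrist0.png

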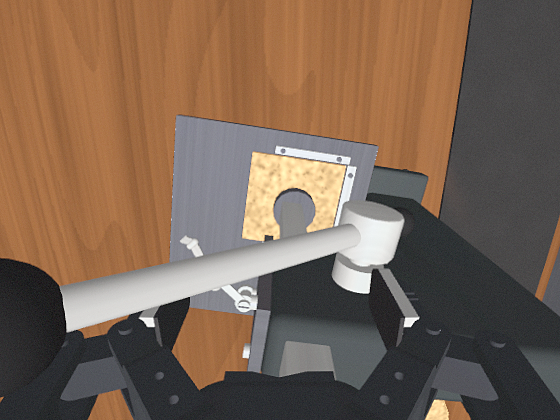

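Call:
drive_tool:
  steps:
    - [[0,0,0,-40,0,0,0],[0,0,0,-40,0,0,0],[0,-10,30,-20,0,0,0],[0,-20,30,0,0,0,0],[0,-20,0,0,0,0,0],[0,0,0,0,0,0,0],[0,0,0,0,0,0,0]]

```text
t: 0.73
ee_pos: [0.5493, -0.0604, 0.505]
tcp_rot: [1.0, -0.001, 0.0, -0.0]
ft_force: [1.4, 0.2, 1.1]
finger_gap: 0.0851
```

```bash
python3 - <<'E'
from h import *
s=telemetry.read_state(); print(s['t'],s['ee_pos'],s['joints'].round(3))
im,m=grab('wrist','wrist1'); np.save('w1.npy',m,allow_pickle=True)
m=viewer.camera_model('scene')
for p in [(218,265.7),(236.2,340),(329.5,314)]: print('scene',p,onz(m,*p,.034).round(4))
cv2.imwrite('pics/w1.png',cv2.resize(im[:,:,::-1],(800,600),interpolation=cv2.INTER_CUBIC))
E
```

```text
0.7333 [ 0.54932529 -0.06036769  0.5049885 ] [-0.11   0.203  0.035  1.402  0.     1.462]
scene (218, 265.7) [ 0.4633 -0.1643  0.034 ]
scene (236.2, 340) [ 0.6747 -0.1976  0.034 ]
scene (329.5, 314) [0.7071 0.0328 0.034 ]
```

View pics/w1.png

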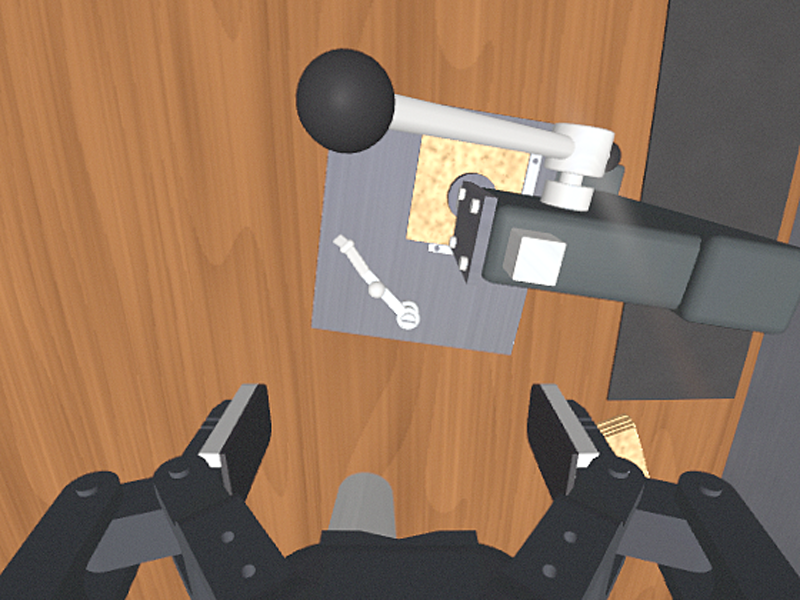

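```bash
python3 - <<'E'
from h import *
m=np.load('w1.npy',allow_pickle=True).item(); k=.7
P={}
for n,p,z in [('FR',(312,328),.034),('BR',(512,354),.034),('piv',(408,310),.0665),('knob',(377,290),.070),('foot',(343,241),.042),('ball',(346,101),.315)]:
    P[n]=onz(m,p[0]*k,p[1]*k,z); print(n,P[n].round(4))
d=P['BR']-P['FR']; print('len',np.linalg.norm(d)); yaw=np.arctan2(d[1],d[0]); print('yaw',np.degrees(yaw))
c,s=np.cos(yaw),np.sin(yaw); R=np.array([[c,-s],[s,c]])
for n,l in [('FR',(-.135,-.16)),('BR',(.08,-.16)),('piv',(-.038,-.124)),('ball',(.024-.15*np.cos(np.radians(40)),.05))]: print('origin from',n,P[n][:2]-R@l)
v=P['knob']-P['piv'];print('r',np.hypot(*v[:2]),'ang',np.degrees(np.arctan2(v[1],v[0])-yaw))
v=P['foot']-P['piv'];print('r',np.hypot(*v[:2]),'ang',np.degrees(np.arctan2(v[1],v[0])-yaw))
E
```

```text
FR [ 0.4598 -0.1671  0.034 ]
BR [ 0.672  -0.1974  0.034 ]
piv [ 0.5595 -0.1342  0.0665]
knob [ 0.5304 -0.1129  0.07  ]
foot [ 0.497  -0.0726  0.042 ]
ball [0.5335 0.0348 0.315 ]
len 0.214310712940188
yaw -8.13388496858367
origin from FR [ 0.61609477 -0.02777757]
origin from BR [ 0.61541242 -0.02768005]
origin from piv [ 0.61465786 -0.01683673]
origin from ball [ 0.61636896 -0.02757492]
r 0.03609361311860155 ang 151.89235864900954
r 0.08779277951922701 ang 143.5194481115707
```

Call:
drive_tool:
  steps:
    - [[0,-10,26,0,0,0,-7],[0,0,0,0,0,0,-7],[0,0,0,0,0,0,-7],[0,0,0,0,0,0,-7],[0,0,0,0,0,0,-7],[0,0,0,0,0,0,-7],[0,0,0,0,0,0,-7],[0,0,0,0,0,0,-7],[0,0,0,0,0,0,-7],[0,0,0,0,0,0,-7],[0,0,0,0,0,0,-7],[0,0,0,0,0,0,-7]]

```text
t: 1.78
ee_pos: [0.5409, -0.0854, 0.504]
tcp_rot: [0.741, 0.672, -0.0, -0.0]
ft_force: [0.4, -0.0, 0.4]
finger_gap: 0.0852
```

Call:
drive_tool:
  steps:
    - [[0,0,0,0,0,0,-7],[0,0,0,0,0,0,-7],[0,0,0,0,0,0,-7],[0,0,0,0,0,0,-7],[0,0,0,0,0,0,-7],[0,0,0,0,0,0,-7],[0,0,0,0,0,0,-7],[0,0,0,0,0,0,-7],[0,0,0,0,0,0,-7],[0,0,0,0,0,0,-7],[0,0,0,0,0,0,-7],[0,0,0,0,0,0,-7]]

```text
t: 2.78
ee_pos: [0.5409, -0.0854, 0.504]
tcp_rot: [0.101, 0.995, 0.0, -0.0]
ft_force: [0.4, -0.6, -0.9]
finger_gap: 0.0857
```

Call:
drive_tool:
  steps:
    - [[0,0,0,0,0,0,-7],[0,0,0,0,0,0,-7],[0,0,0,0,0,0,-7],[0,0,0,0,0,0,-7],[0,0,0,0,0,0,-7],[0,0,0,0,0,0,-7],[0,0,0,0,0,0,-7],[0,0,0,0,0,0,-7],[0,0,0,0,0,0,0],[0,0,0,0,0,0,0]]

```text
t: 3.62
ee_pos: [0.5406, -0.0855, 0.5041]
tcp_rot: [-0.373, 0.928, 0.0, -0.0]
ft_force: [0.1, -0.4, -0.2]
finger_gap: 0.0854
```

```bash
cat >> h.py <<'E'
from scipy.spatial.transform import Rotation as Ro
def st():
    s=telemetry.read_state(); R=Ro.from_quat(s['tcp_rot']).as_matrix()
    print('t',round(s['t'],2),'pos',(s['ee_pos']*1000).round(1),'yaw',np.degrees(np.arctan2(R[1,0],R[0,0])).round(2),'tz',R[:,2].round(4),'F',s['ft_force'].round(2),'gap',round(s['finger_gap']*1000,1))
    return s,R
def togo(goal,yaw):   # goal TCP mm
    s,R=st(); d=R.T@(np.array(goal)-s['ee_pos']*1000); y=np.degrees(np.arctan2(R[1,0],R[0,0]))
    print('tool shift mm',d.round(1),'turn z',-((yaw-y+180)%360-180).round(2))
E
python3 - <<'E'
from h import *
togo((530.2,-112.8,335),-136.3); print(telemetry.read_state()['joints'].round(2))
E
```

```text
t 3.62 pos [540.6 -85.5 504.1] yaw -136.14 tz [-7.e-04  2.e-04 -1.e+00] F [ 0.1  -0.38 -0.17] gap 85.4
tool shift mm [ 26.4 -12.5 169.1] turn z 0.16
[-0.16  0.19  0.02  1.4   0.   -2.49]
```

Call:
drive_tool:
  steps:
    - [[0,13,-6,30,0,0,0],[0,13,-6,40,0,0,0],[0,0,0,40,0,0,0],[0,0,0,35,0,0,0],[0,0,0,24,0,0,0],[0,0,0,0,0,0,0],[0,0,0,0,0,0,0]]

```text
t: 4.2
ee_pos: [0.5294, -0.1122, 0.3356]
tcp_rot: [-0.374, 0.928, 0.001, -0.001]
ft_force: [-0.1, -0.1, 1.0]
finger_gap: 0.0856
```

```bash
python3 - <<'E'
from h import *
s,R=st(); im,m=grab('wrist','wrist2'); np.save('w2.npy',m,allow_pickle=True)
for n,p in [('knob',(.5302,-.1128,.07)),('piv',(.561,-.145,.0665))]: print(n,proj(m,p)*1.4286)
cv2.imwrite('pics/w2.png',cv2.resize(im[:,:,::-1],(800,600),interpolation=cv2.INTER_CUBIC))
E
```

```text
t 4.2 pos [ 529.4 -112.2  335.6] yaw -136.1 tz [-2.9e-03  7.0e-04 -1.0e+00] F [-0.07 -0.08  0.98] gap 85.6
knob [398.15796286 296.49118319]
piv [398.46875471 213.66145171]
```

View pics/w2.png

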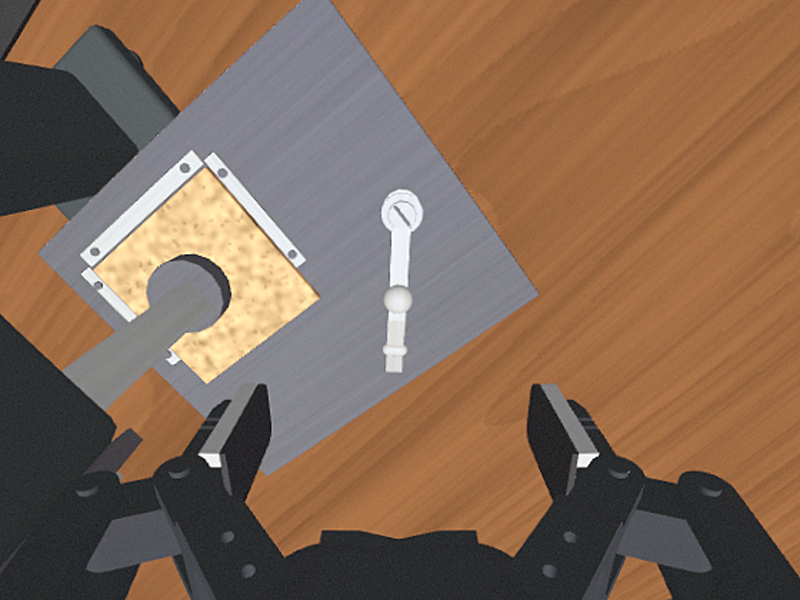

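```bash
python3 - <<'E'
from h import *
m=np.load('w2.npy',allow_pickle=True).item(); k=.7
K=onz(m,398*k,299*k,.070); V=onz(m,402.5*k,213*k,.0665); d=K-V
print(K.round(4),V.round(4),np.hypot(*d[:2]),np.degrees(np.arctan2(d[1],d[0])))
# plate corner and nest
FR=onz(m,539*k,295*k,.034);FL=onz(m,268*k,474*k,.034);print(FR,FL,np.linalg.norm(FR-FL),np.degrees(np.arctan2(*(FL-FR)[[1,0]]))-90)
yaw=np.radians(-8.1);Rr=np.array([[np.cos(yaw),-np.sin(yaw)],[np.sin(yaw),np.cos(yaw)]])
O=V[:2]-Rr@[-.038,-.124];print('origin',O, FR[:2]-Rr@[-.135,-.16])
for p in [(320,296),(207,383)]: print('coaster front corner in press',Rr.T@(onz(m,p[0]*k,p[1]*k,.04)[:2]-O))
togo((K[0]*1000,K[1]*1000,237),np.degrees(np.arctan2(d[1],d[0]))+90)
E
```

```text
[ 0.5292 -0.1117  0.07  ] [ 0.5597 -0.1467  0.0665] 0.04641883150573555 131.03873427763162
[ 0.45782282 -0.16589223  0.034     ] [0.49378549 0.06325253 0.034     ] 0.2319496312318261 -8.919417154819982
origin [ 0.61481673 -0.02929653] [ 0.61402021 -0.02651011]
coaster front corner in press [-0.05070551 -0.05033213]
coaster front corner in press [-0.05047793  0.04989525]
t 4.25 pos [ 530.3 -112.3  337.4] yaw -136.07 tz [ 4.e-04 -0.e+00 -1.e+00] F [ 0.18 -0.96  0.21] gap 85.0
tool shift mm [  0.3   1.2 100.4] turn z 2.89
```

Call:
drive_tool:
  steps:
    - [[150,0,1,30,0,0,2.9],[150,0,0,30,0,0,0],[150,0,0,25,0,0,0],[150,0,0,10,0,0,0],[150,0,0,0,0,0,0],[150,0,0,0,0,0,0],[150,0,0,0,0,0,0]]
  grip_force: 30

```text
t: 4.83
ee_pos: [0.5305, -0.1119, 0.2438]
tcp_rot: [-0.351, 0.936, -0.001, 0.002]
ft_force: [0.6, -0.3, 1.1]
finger_gap: 0.0352
```

```bash
python3 - <<'E'
from h import *
togo((529.7,-112.2,234),-139)
im,m=grab('wrist','wrist3')
im2,m2=grab('side','side3')
np.save('w3.npy',m,allow_pickle=True)
cv2.imwrite('pics/w3.png',np.hstack([cv2.resize(im[120:420,120:440],(480,450)),cv2.resize(im2[180:280,230:330],(320,450)[:1]*2)if 0 else cv2.resize(im2[170:300,230:323],(320,450))])[:,:,::-1])
E
```

```text
t 4.83 pos [ 530.5 -111.9  243.8] yaw -138.91 tz [ 3.6e-03 -8.0e-04 -1.0e+00] F [ 0.56 -0.27  1.12] gap 35.2
tool shift mm [0.8 0.3 9.8] turn z 0.09
```

View pics/w3.png

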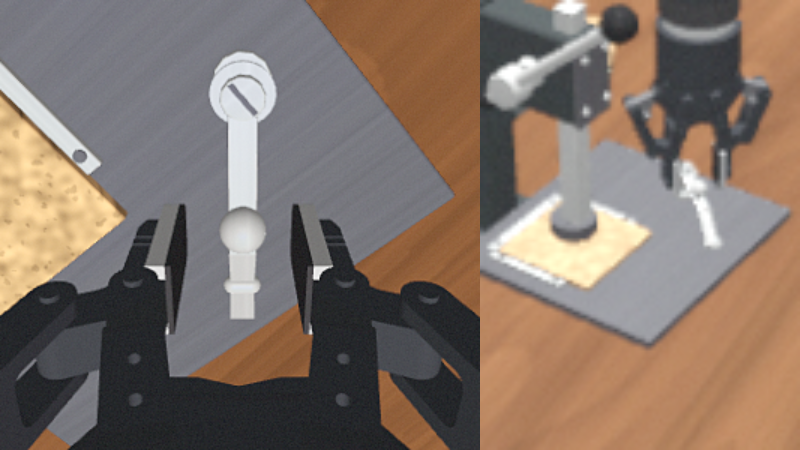

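Call:
drive_tool:
  steps:
    - [[150,0.5,0,5,0,0,0],[150,0,0,3.5,0,0,0],[150,0,0,0,0,0,0],[150,0,0,0,0,0,0],[150,0,0,0,0,0,0]]

```text
t: 5.35
ee_pos: [0.5286, -0.112, 0.2329]
tcp_rot: [-0.351, 0.936, 0.0, -0.0]
ft_force: [-0.2, 0.2, -0.2]
finger_gap: 0.035
```

```bash
python3 - <<'E'
from h import *
togo((529.7,-112.2,234),-139)
E
```

```text
t 5.35 pos [ 528.6 -112.   232.9] yaw -138.9 tz [-3.e-04  1.e-04 -1.e+00] F [-0.2   0.21 -0.23] gap 35.0
tool shift mm [-0.7 -0.9 -1.1] turn z 0.1
```

Call:
drive_tool:
  steps:
    - [[180,0,0,0,0,0,0],[200,0,0,0,0,0,0],[215,0,0,0,0,0,0],[225,0,0,0,0,0,0],[225,0,0,0,0,0,0],[225,0,0,0,0,0,0],[225,0,0,0,0,0,0]]
  grip_force: 25

```text
t: 5.93
ee_pos: [0.5287, -0.112, 0.233]
tcp_rot: [-0.351, 0.936, 0.0, 0.0]
ft_force: [0.8, 0.5, 0.0]
finger_gap: 0.0139
```

```bash
python3 - <<'E'
from h import *
st()
E
```

```text
t 5.93 pos [ 528.7 -112.   233. ] yaw -138.9 tz [ 2.e-04  1.e-04 -1.e+00] F [0.77 0.49 0.03] gap 13.9
```

Call:
drive_tool:
  steps:
    - [[225,0,0,-0.5,0,0,0],[225,0,0,-0.5,0,0,0],[225,0,0,0,0,0,0],[225,0,0,0,0,0,0]]

```text
t: 6.27
ee_pos: [0.5288, -0.1121, 0.2338]
tcp_rot: [-0.351, 0.936, -0.0, 0.0]
ft_force: [1.7, -1.3, -3.1]
finger_gap: 0.0138
```

```bash
python3 - <<'E'
from h import *
st()
im,m=grab('wrist','wrist4')
cv2.imwrite('pics/w4.png',cv2.resize(im[120:400,140:420],(600,600),interpolation=cv2.INTER_CUBIC)[:,:,::-1])
st()
E
```

```text
t 6.27 pos [ 528.8 -112.1  233.8] yaw -138.9 tz [ 1.e-04 -1.e-04 -1.e+00] F [ 1.75 -1.27 -3.12] gap 13.8
t 6.32 pos [ 528.7 -112.1  233.8] yaw -138.9 tz [ 1.e-04 -1.e-04 -1.e+00] F [ 1.87  0.37 -2.8 ] gap 13.5
```

View pics/w4.png

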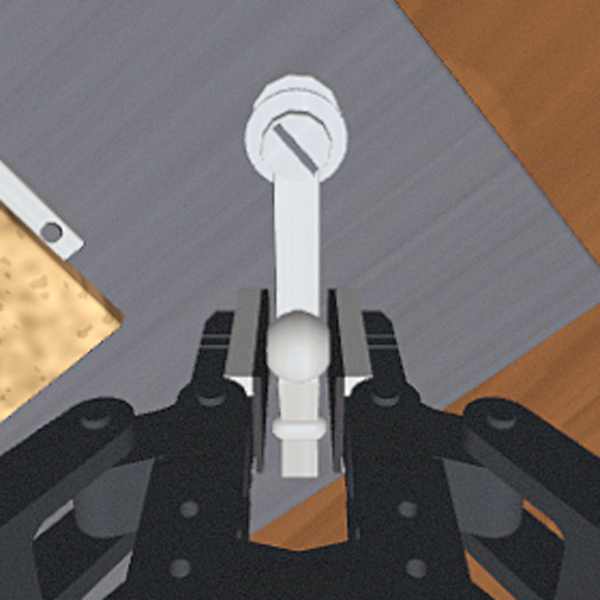

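Call:
drive_tool:
  steps:
    - [[225,0,0,-0.5,0,0,0],[225,0,0,-0.5,0,0,0],[225,0,0,-0.5,0,0,0],[225,0,0,-0.5,0,0,0],[225,0,0,-0.5,0,0,0],[225,0,0,-0.5,0,0,0],[225,0,0,0,0,0,0],[225,0,0,0,0,0,0],[225,0,0,0,0,0,0]]

```text
t: 7.07
ee_pos: [0.529, -0.1125, 0.2367]
tcp_rot: [-0.351, 0.936, -0.001, 0.0]
ft_force: [5.5, -1.6, -9.9]
finger_gap: 0.0134
```

Call:
drive_tool:
  steps:
    - [[225,-2.4,-0.06,0,0,0,3],[225,-2.4,-0.06,0,0,0,3],[225,-2.4,-0.06,0,0,0,3],[225,-2.4,-0.06,0,0,0,3],[225,0,0,0,0,0,0],[225,0,0,0,0,0,0],[225,0,0,0,0,0,0]]

```text
t: 7.65
ee_pos: [0.5365, -0.1071, 0.2365]
tcp_rot: [-0.251, 0.968, -0.001, -0.0]
ft_force: [4.0, -3.5, -8.8]
finger_gap: 0.0137
```

```bash
cat >> h.py <<'E'
def clip():
    s,R=st(); print('F tool',(R.T@s['ft_force']).round(2)); d=s['ee_pos'][:2]*1000-[559.8,-146.6]; print('r',np.hypot(*d),'ang press',np.degrees(np.arctan2(d[1],d[0]))+8.1,'tool says',(np.degrees(np.arctan2(R[1,0],R[0,0]))-90+8.1)%360)
E
python3 - <<'E'
from h import *
clip()
E
```

```text
t 7.65 pos [ 536.5 -107.1  236.5] yaw -150.93 tz [-4.0e-04 -1.7e-03 -1.0e+00] F [ 4.04 -3.52 -8.83] gap 13.7
F tool [-1.83 -5.03  8.84]
r 45.89828089095246 ang press 128.60649102463975 tool says 127.17481651332687
```

Call:
drive_tool:
  steps:
    - [[225,-2.4,-0.15,0,0,0,3],[225,-2.4,-0.15,0,0,0,3],[225,-2.4,-0.15,0,0,0,3],[225,-2.4,-0.1,0,0,0,3],[225,-2.4,-0.06,0,0,0,3],[225,-2.4,-0.06,0,0,0,3],[225,0,0,0,0,0,0],[225,0,0,0,0,0,0]]

```text
t: 8.32
ee_pos: [0.5496, -0.1022, 0.2364]
tcp_rot: [-0.097, 0.995, -0.0, -0.001]
ft_force: [1.1, -4.1, -9.8]
finger_gap: 0.0137
```

```bash
python3 - <<'E'
from h import *
clip()
E
```

```text
t 8.32 pos [ 549.6 -102.2  236.4] yaw -168.84 tz [-0.0017 -0.001  -1.    ] F [ 1.12 -4.06 -9.79] gap 13.7
F tool [-0.33 -4.2   9.79]
r 45.58032147095342 ang press 111.06840823041075 tool says 109.26162184759355
```

Call:
drive_tool:
  steps:
    - [[225,-2.4,-0.06,0,0,0,3],[225,-2.4,-0.06,0,0,0,3],[225,-2.4,-0.06,0,0,0,3],[225,-2.4,-0.06,0,0,0,3],[225,-2.4,-0.06,0,0,0,3],[225,-2.4,-0.06,0,0,0,3],[225,-1.6,-0.06,0,0,0,2],[225,0,0,0,0,0,0],[225,0,0,0,0,0,0]]

```text
t: 9.07
ee_pos: [0.5651, -0.1017, 0.2364]
tcp_rot: [0.077, 0.997, -0.0, -0.001]
ft_force: [-0.7, -4.5, -7.9]
finger_gap: 0.0139
```

```bash
python3 - <<'E'
from h import *
clip()
im,m=grab('wrist','wrist5')
cv2.imwrite('pics/w5.png',cv2.resize(im[60:400,60:460],(800,680),interpolation=cv2.INTER_CUBIC)[:600,:,::-1])
clip()
E
```

```text
t 9.07 pos [ 565.1 -101.7  236.4] yaw 171.19 tz [-2.3e-03 -4.0e-04 -1.0e+00] F [-0.68 -4.46 -7.89] gap 13.9
F tool [-0.03 -4.51  7.9 ]
r 45.18093978992087 ang press 91.33753129275168 tool says 89.2891750007831
t 9.12 pos [ 565.1 -101.7  236.4] yaw 171.18 tz [-2.2e-03 -5.0e-04 -1.0e+00] F [-0.52 -3.46 -9.09] gap 13.6
F tool [-0.04 -3.49  9.1 ]
r 45.17564777086921 ang press 91.33863975080223 tool says 89.27841686617609
```

View pics/w5.png

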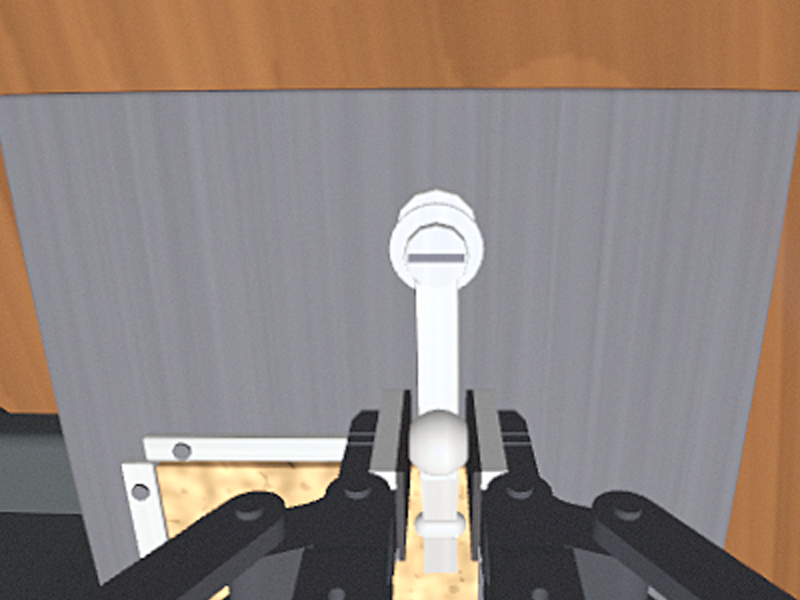

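Call:
drive_tool:
  steps:
    - [[225,0,0,0.3,0,0,0],[225,0,0,0.3,0,0,0],[225,0,0,0.3,0,0,0],[225,0,0,0.3,0,0,0],[225,0,0,0,0,0,0],[225,0,0,0,0,0,0]]

```text
t: 9.62
ee_pos: [0.5656, -0.1016, 0.2357]
tcp_rot: [0.078, 0.997, -0.0, -0.0]
ft_force: [-3.1, -4.7, -7.4]
finger_gap: 0.0134
```

Call:
drive_tool:
  steps:
    - [[225,0,0,0.2,0,0,0],[225,0,0,0.2,0,0,0],[225,0,0,0,0,0,0],[225,0,0,0,0,0,0]]

```text
t: 9.95
ee_pos: [0.5656, -0.1016, 0.2356]
tcp_rot: [0.077, 0.997, -0.0, -0.0]
ft_force: [-3.0, -3.9, -5.9]
finger_gap: 0.0142
```

Call:
drive_tool:
  steps:
    - [[225,0,0,0.2,0,0,0],[225,0,0,0.2,0,0,0],[225,0,0,0,0,0,0],[225,0,0,0,0,0,0]]

```text
t: 10.28
ee_pos: [0.5657, -0.1016, 0.2355]
tcp_rot: [0.078, 0.997, -0.0, -0.0]
ft_force: [-2.8, -4.7, -2.1]
finger_gap: 0.0135
```

Call:
drive_tool:
  steps:
    - [[225,0,0,0.2,0,0,0],[225,0,0,0.2,0,0,0],[225,0,0,0,0,0,0],[225,0,0,0,0,0,0]]

```text
t: 10.62
ee_pos: [0.5657, -0.1016, 0.2355]
tcp_rot: [0.078, 0.997, -0.0, -0.0]
ft_force: [-4.4, -4.1, -0.6]
finger_gap: 0.0136
```

```bash
python3 - <<'E'
from h import *
clip()
E
```

```text
t 10.62 pos [ 565.7 -101.6  235.5] yaw 171.11 tz [-3.e-04 -4.e-04 -1.e+00] F [-4.38 -4.13 -0.61] gap 13.6
F tool [ 3.69 -4.75  0.62]
r 45.364317608146735 ang press 90.68683994553804 tool says 89.20955745119903
```

Call:
drive_tool:
  steps:
    - [[225,0,0,0,0,0,0],[215,0,0,0,0,0,0],[200,0,0,0,0,0,0],[180,0,0,0,0,0,0],[150,0,0,0,0,0,0],[150,0,0,0,0,0,0],[150,0,0,0,0,0,0],[150,0,0,0,0,0,0],[150,0,0,0,0,0,0],[150,0,0,0,0,0,0]]

```text
t: 11.45
ee_pos: [0.5661, -0.1015, 0.2346]
tcp_rot: [0.078, 0.997, 0.0, 0.0]
ft_force: [0.2, -0.5, 0.4]
finger_gap: 0.0351
```

```bash
python3 - <<'E'
from h import *
clip()
im,m=grab('wrist','wrist6')
cv2.imwrite('pics/w6.png',cv2.resize(im[60:400,60:460],(800,680),interpolation=cv2.INTER_CUBIC)[:600,:,::-1])
np.save('w6.npy',m,allow_pickle=True)
E
```

```text
t 11.45 pos [ 566.1 -101.5  234.6] yaw 171.1 tz [ 1.e-04  2.e-04 -1.e+00] F [ 0.22 -0.47  0.35] gap 35.1
F tool [-0.29 -0.43 -0.35]
r 45.51245364875407 ang press 90.19549172775741 tool says 89.20314560581238
```

View pics/w6.png

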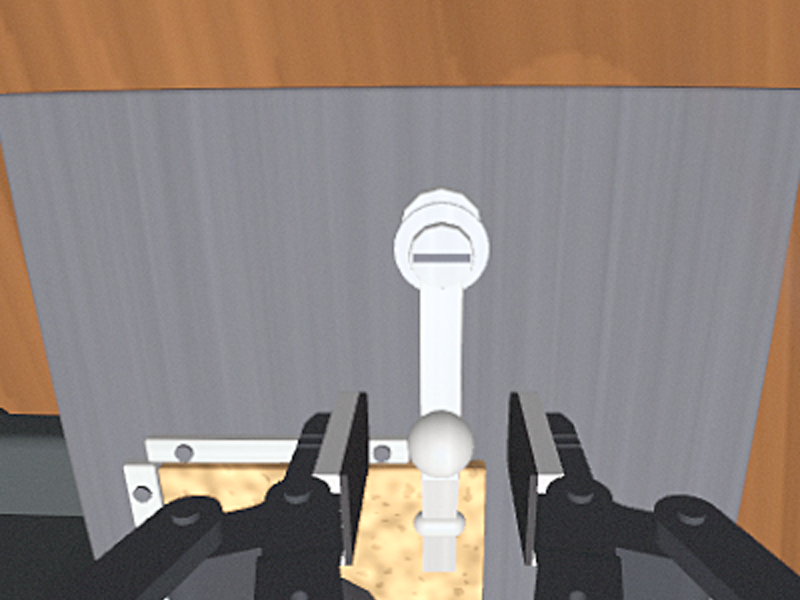

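Call:
drive_tool:
  steps:
    - [[150,0,0,-15,0,0,0],[150,0,0,-30,0,0,0],[200,0,0,-40,0,0,0],[255,0,0,-40,0,0,0],[255,0,0,-40,0,0,0],[255,0,0,-40,0,0,0],[255,0,0,-40,0,0,0],[255,0,0,-40,0,0,0],[255,0,0,-10,0,0,0],[255,0,0,0,0,0,0],[255,0,0,0,0,0,0],[255,0,0,0,0,0,0]]

```text
t: 12.5
ee_pos: [0.5658, -0.1015, 0.5277]
tcp_rot: [0.078, 0.997, 0.0, -0.001]
ft_force: [0.2, 0.0, 0.2]
finger_gap: -0.0
```

```bash
python3 - <<'E'
from h import *
togo((533,34.5,525),171.1)
im,m=grab('wrist','wrist7'); m1=np.load('w1.npy',allow_pickle=True).item()
# second view of ball: dark blob near predicted place in wrist1 vs here
print(proj(m,(.533,.0345,.315)),proj(m1,(.533,.0345,.315)))
E
```

```text
t 12.5 pos [ 565.8 -101.5  527.7] yaw 171.1 tz [-2.5e-03  5.0e-04 -1.0e+00] F [0.19 0.   0.23] gap -0.0
tool shift mm [ 53.5 129.3   2.9] turn z -0.0
[348.35639393 389.44881154] [241.24887412  71.35629277]
```

Call:
drive_tool:
  steps:
    - [[255,13.5,32,0,0,0,0],[255,13.5,32,0,0,0,0],[255,13.5,32,0,0,0,0],[255,13,33,0,0,0,0],[255,0,0,10,0,0,0],[255,0,0,8,0,0,0],[255,0,0,0,0,0,0],[255,0,0,0,0,0,0],[255,0,0,0,0,0,0]]

```text
t: 13.3
ee_pos: [0.5333, 0.0331, 0.511]
tcp_rot: [0.078, 0.997, -0.0, -0.001]
ft_force: [0.2, -0.5, 0.5]
finger_gap: -0.0001
```

```bash
python3 - <<'E'
from h import *
togo((533,34.5,504.5),171.1)
im2,m2=grab('side','side8'); im3,m3=grab('scene','sc8')
a=cv2.resize(im2[130:270,190:330],(400,400),interpolation=cv2.INTER_CUBIC); b=cv2.resize(im3[180:340,220:380],(400,400),interpolation=cv2.INTER_CUBIC)
cv2.imwrite('pics/p8.png',np.hstack([a,b])[:,:,::-1])
E
```

```text
t 13.3 pos [533.3  33.1 511. ] yaw 171.01 tz [-1.2e-03 -3.0e-04 -1.0e+00] F [ 0.17 -0.49  0.5 ] gap -0.1
tool shift mm [0.5 1.3 6.5] turn z -0.09
```

View pics/p8.png

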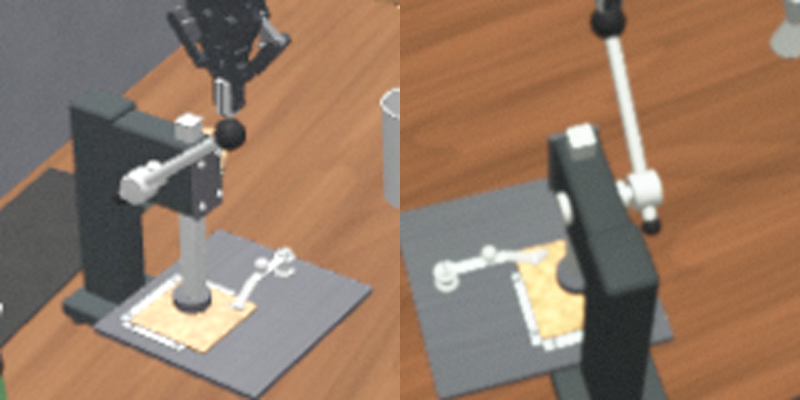

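Call:
drive_tool:
  steps:
    - [[255,3,1,6,0,0,0],[255,4,0,5,0,0,0],[255,4,0,5.5,0,0,0],[255,3.5,0,5.5,0,0,0],[255,3.5,0,5.5,0,0,0],[255,4,0,8,0,0,0],[255,4,0,8,0,0,0],[255,3,0,8,0,0,0],[255,3,0,12,0,0,0],[255,3,0,13,0,0,0]]

```text
t: 14.23
ee_pos: [0.4969, 0.0407, 0.4355]
tcp_rot: [0.078, 0.997, 0.0, -0.001]
ft_force: [-6.2, 1.0, 9.3]
finger_gap: 0.0002
```

```bash
python3 - <<'E'
from h import *
c,s=np.cos(np.radians(-8.1)),np.sin(np.radians(-8.1)); S,R=st()
d=S['ee_pos'][:2]-[.615,-.028]; print('press xy',c*d[0]+s*d[1],-s*d[0]+c*d[1],'ball z by tip',S['ee_pos'][2]-.173-.016)
E
```

```text
t 14.23 pos [496.9  40.7 435.5] yaw 171.11 tz [-0.0012  0.001  -1.    ] F [-6.16  1.04  9.29] gap 0.2
press xy -0.1266023076975321 0.051365397221369444 ball z by tip 0.24652518573455895
```

Call:
drive_tool:
  steps:
    - [[255,0,0,13,0,0,0],[255,0,0,13,0,0,0],[255,-1,0,13,0,0,0],[255,-1,0,12,0,0,0],[255,-1,0,6,0,0,0],[255,-1,0,4,0,0,0],[255,0,0,3,0,0,0],[255,0,0,0,0,0,0],[255,0,0,0,0,0,0]]

```text
t: 14.98
ee_pos: [0.5012, 0.04, 0.3715]
tcp_rot: [0.078, 0.997, 0.0, -0.001]
ft_force: [-7.6, 0.8, 10.7]
finger_gap: 0.0003
```

```bash
python3 - <<'E'
from h import *
c,s=np.cos(np.radians(-8.1)),np.sin(np.radians(-8.1)); S,R=st()
d=S['ee_pos'][:2]-[.615,-.028]; print('press xy',c*d[0]+s*d[1],-s*d[0]+c*d[1],'ball z by tip',S['ee_pos'][2]-.173-.016)
E
```

```text
t 14.98 pos [501.2  40.  371.5] yaw 171.1 tz [-2.e-03  8.e-04 -1.e+00] F [-7.59  0.83 10.69] gap 0.3
press xy -0.12229520439083306 0.05129560201137119 ball z by tip 0.18248726097942353
```

Call:
drive_tool:
  steps:
    - [[255,0,0,2,0,0,0],[255,0,0,1,0,0,0],[255,0,0,0,0,0,0],[255,0,0,0,0,0,0]]

```text
t: 15.32
ee_pos: [0.5012, 0.04, 0.3696]
tcp_rot: [0.078, 0.997, 0.0, -0.0]
ft_force: [-8.8, 0.6, 18.7]
finger_gap: -0.0002
```

Call:
drive_tool:
  steps:
    - [[255,1,0,-8,0,0,0],[255,1,0,-12,0,0,0],[255,1,0,-13,0,0,0],[255,1,0,-13,0,0,0],[255,0,0,-13,0,0,0],[255,-2,0,-13,0,0,0],[255,-3,0,-13,0,0,0],[255,-4,0,-13,0,0,0],[255,-6,0,-13,0,0,0],[255,-7,0,-13,0,0,0],[255,-8,0,-13,0,0,0],[255,-8,0,-13,0,0,0]]

```text
t: 16.32
ee_pos: [0.5361, 0.0346, 0.5184]
tcp_rot: [0.078, 0.997, 0.0, -0.0]
ft_force: [0.1, 0.0, 0.1]
finger_gap: 0.0005
```

Call:
drive_tool:
  steps:
    - [[255,0,0,-20,0,0,0],[255,0,0,-6,0,0,0],[255,0,0,0,0,0,0],[255,0,0,0,0,0,0]]

```text
t: 16.65
ee_pos: [0.536, 0.0347, 0.5435]
tcp_rot: [0.078, 0.997, 0.0, -0.0]
ft_force: [-0.6, -0.3, 0.1]
finger_gap: -0.0001
```

```bash
python3 - <<'E'
from h import *
togo((566.1,-101.5,525),171.1)
im2,m2=grab('side','side9')
print('side diff of ball region vs before push', np.abs(im2[160:200,225:285].astype(int)-cv2.imread('pics/side8.png')[160:200,225:285,::-1]).mean())
p=proj(m2,(.533,.0345,.315)).round().astype(int);print(p, im2[p[1],p[0]])
E
```

```text
t 16.65 pos [536.   34.7 543.5] yaw 171.1 tz [-1.e-04  0.e+00 -1.e+00] F [-0.6  -0.28  0.09] gap -0.1
tool shift mm [ -50.8 -129.9   18.5] turn z -0.0
side diff of ball region vs before push 3.9156944444444446
[270 176] [72 71 72]
```

Call:
drive_tool:
  steps:
    - [[200,-12.5,-32.5,0,0,0,0],[150,-13,-32.5,0,0,0,0],[150,-13,-32.5,0,0,0,0],[150,-12.5,-32.5,0,0,0,0],[150,0,0,40,0,0,0],[150,0,0,40,0,0,0],[150,0,0,40,0,0,0],[150,0,0,40,0,0,0],[150,0,0,40,0,0,0],[150,0,0,35,0,0,0],[150,0,0,0,0,0,0],[150,0,0,0,0,0,0]]

```text
t: 17.7
ee_pos: [0.5648, -0.1013, 0.307]
tcp_rot: [0.078, 0.997, 0.0, -0.003]
ft_force: [0.8, 0.1, -0.0]
finger_gap: 0.0351
```

```bash
python3 - <<'E'
from h import *
togo((566.1,-101.5,235.5),171.1)
im,m=grab('wrist','wrist10')
m6=np.load('w6.npy',allow_pickle=True).item(); print('knob in w6',onz(m6,(441/2+60),(444/2+60),.0725).round(4),'piv',onz(m6,(442/2+60),(250/2+60),.0665).round(4))
hsv=cv2.cvtColor(im,cv2.COLOR_RGB2HSV); p=proj(m,(.5661,-.1015,.0725)); print('knob pred',p)
g=cv2.cvtColor(im,cv2.COLOR_RGB2GRAY); y0,x0=int(p[1])-30,int(p[0])-40
c=cv2.HoughCircles(cv2.medianBlur(g[y0:y0+60,x0:x0+80],3),cv2.HOUGH_GRADIENT,1,20,param1=80,param2=10,minRadius=7,maxRadius=14)
print(None if c is None else c[0][:3]+[x0,y0,0])
E
```

```text
t 17.7 pos [ 564.8 -101.3  307. ] yaw 171.1 tz [-0.0058  0.0011 -1.    ] F [ 0.81  0.08 -0.05] gap 35.1
tool shift mm [-1.7  0.  71.4] turn z 0.0
knob in w6 [ 0.5661 -0.1017  0.0725] piv [ 0.5589 -0.1472  0.0665]
knob pred [276.03960635 224.04599794]
[[275.5        225.5         10.60000038]]
```

Call:
drive_tool:
  steps:
    - [[150,0,0,30,0,0,0],[150,0,0,25,0,0,0],[150,0,0,10,0,0,0],[150,0,0,4,0,0,0],[150,0,0,0,0,0,0],[150,0,0,0,0,0,0],[150,0,0,0,0,0,0],[150,0,0,0,0,0,0]]

```text
t: 18.42
ee_pos: [0.5673, -0.1018, 0.2416]
tcp_rot: [0.078, 0.997, -0.0, 0.001]
ft_force: [0.2, -0.2, 0.4]
finger_gap: 0.0351
```

```bash
python3 - <<'E'
from h import *
togo((566.1,-101.5,235.5),171.1)
E
```

```text
t 18.42 pos [ 567.3 -101.8  241.6] yaw 171.1 tz [ 2.5e-03 -4.0e-04 -1.0e+00] F [ 0.22 -0.15  0.4 ] gap 35.1
tool shift mm [1.2 0.1 6.1] turn z -0.0
```

Call:
drive_tool:
  steps:
    - [[150,1,0,4,0,0,0],[150,0,0,2,0,0,0],[150,0,0,0,0,0,0],[150,0,0,0,0,0,0],[180,0,0,0,0,0,0],[195,0,0,0,0,0,0]]

```text
t: 18.92
ee_pos: [0.5656, -0.1015, 0.2341]
tcp_rot: [0.078, 0.997, -0.0, 0.0]
ft_force: [0.5, -0.4, 0.5]
finger_gap: 0.0196
```

```bash
python3 - <<'E'
from h import *
togo((566.1,-101.5,235.5),171.1)
E
```

```text
t 18.92 pos [ 565.6 -101.5  234.1] yaw 171.1 tz [ 0. -0. -1.] F [ 0.5  -0.38  0.52] gap 19.6
tool shift mm [-0.5  0.1 -1.4] turn z -0.0
```

Call:
drive_tool:
  steps:
    - [[195,-0.5,0,-1,0,0,0],[205,0,0,0,0,0,0],[215,0,0,0,0,0,0],[225,0,0,0,0,0,0],[225,0,0,0,0,0,0],[225,0,0,0,0,0,0],[225,0,0,0,0,0,0]]

```text
t: 19.5
ee_pos: [0.5661, -0.1016, 0.2353]
tcp_rot: [0.078, 0.997, -0.0, 0.0]
ft_force: [-1.2, -0.1, 4.4]
finger_gap: 0.0136
```

```bash
python3 - <<'E'
from h import *
clip()
E
```

```text
t 19.5 pos [ 566.1 -101.6  235.3] yaw 171.1 tz [ 3.e-04 -0.e+00 -1.e+00] F [-1.16 -0.12  4.39] gap 13.6
F tool [ 1.13 -0.3  -4.39]
r 45.44442924239696 ang press 90.17502328806088 tool says 89.19734166881196
```

Call:
drive_tool:
  steps:
    - [[225,0,0,-0.5,0,0,0],[225,0,0,-0.5,0,0,0],[225,0,0,-0.5,0,0,0],[225,0,0,-0.5,0,0,0],[225,0,0,-0.3,0,0,0],[225,0,0,0,0,0,0],[225,0,0,0,0,0,0]]

```text
t: 20.08
ee_pos: [0.5657, -0.1017, 0.2368]
tcp_rot: [0.078, 0.997, -0.0, -0.001]
ft_force: [-0.2, -1.9, -8.3]
finger_gap: 0.0133
```

```bash
python3 - <<'E'
from h import *
clip()
E
```

```text
t 20.08 pos [ 565.7 -101.7  236.8] yaw 171.09 tz [-1.2e-03 -4.0e-04 -1.0e+00] F [-0.15 -1.88 -8.33] gap 13.3
F tool [-0.15 -1.88  8.34]
r 45.259884679640436 ang press 90.63961724331085 tool says 89.1877840733062
```

Call:
drive_tool:
  steps:
    - [[225,0,0,-0.3,0,0,0],[225,0,0,0,0,0,0],[225,2.4,-0.06,0,0,0,-3],[225,2.4,-0.06,0,0,0,-3],[225,2.4,-0.06,0,0,0,-3],[225,2.4,-0.06,0,0,0,-3],[225,2.4,-0.06,0,0,0,-3],[225,2.4,-0.06,0,0,0,-3],[225,0,0,0,0,0,0]]

```text
t: 20.83
ee_pos: [0.5514, -0.1019, 0.2375]
tcp_rot: [-0.08, 0.997, -0.0, -0.0]
ft_force: [2.7, -3.3, -9.2]
finger_gap: 0.0137
```

```bash
python3 - <<'E'
from h import *
clip()
E
```

```text
t 20.83 pos [ 551.4 -101.9  237.5] yaw -170.84 tz [-1.e-04 -8.e-04 -1.e+00] F [ 2.7  -3.32 -9.24] gap 13.7
F tool [-2.14 -3.7   9.24]
r 45.512435123726085 ang press 108.7224649133417 tool says 107.25802602605373
```

Smooth swing; continue out toward the stop.

Call:
drive_tool:
  steps:
    - [[225,2.4,-0.06,0,0,0,-3],[225,2.4,-0.06,0,0,0,-3],[225,2.4,-0.06,0,0,0,-3],[225,2.4,-0.06,0,0,0,-3],[225,2.4,-0.06,0,0,0,-3],[225,2.4,-0.06,0,0,0,-3],[225,2.4,-0.06,0,0,0,-3],[225,2.4,-0.06,0,0,0,-3],[225,2.4,-0.06,0,0,0,-3],[225,0,0,0,0,0,0],[225,0,0,0,0,0,0]]

```text
t: 21.75
ee_pos: [0.5323, -0.1099, 0.2378]
tcp_rot: [-0.309, 0.951, -0.0, 0.0]
ft_force: [3.3, -3.5, -11.3]
finger_gap: 0.0135
```

```bash
python3 - <<'E'
from h import *
clip()
E
```

```text
t 21.75 pos [ 532.3 -109.9  237.8] yaw -144.04 tz [ 9.e-04 -4.e-04 -1.e+00] F [  3.35  -3.52 -11.33] gap 13.5
F tool [-0.64 -4.8  11.34]
r 45.84321356735894 ang press 134.91348403671066 tool says 134.05945374683606
```

Call:
drive_tool:
  steps:
    - [[225,2.4,-0.06,0.5,0,0,-3],[225,2.4,-0.06,0.5,0,0,-3],[225,2.4,-0.06,0,0,0,-3],[225,2.4,-0.06,0,0,0,-3],[225,0,0,0,0,0,0],[225,0,0,0,0,0,0]]

```text
t: 22.25
ee_pos: [0.5253, -0.1161, 0.237]
tcp_rot: [-0.406, 0.914, -0.0, 0.001]
ft_force: [3.6, -1.9, -9.2]
finger_gap: 0.0136
```

```bash
python3 - <<'E'
from h import *
clip()
E
```

```text
t 22.25 pos [ 525.3 -116.1  237. ] yaw -132.05 tz [ 1.1e-03  2.0e-04 -1.0e+00] F [ 3.59 -1.9  -9.15] gap 13.6
F tool [-0.99 -3.93  9.16]
r 46.08455329761859 ang press 146.65706962155238 tool says 146.0495165667459
```

Call:
drive_tool:
  steps:
    - [[225,1.2,-0.03,0,0,0,-1.5],[225,1.2,-0.03,0,0,0,-1.5],[225,0,0,0,0,0,0],[225,0,0,0.5,0,0,0],[225,0,0,0.5,0,0,0],[225,0,0,0.5,0,0,0],[225,0,0,0.5,0,0,0],[225,0,0,0.5,0,0,0],[225,0,0,0.5,0,0,0],[225,0,0,0,0,0,0],[225,0,0,0,0,0,0]]

```text
t: 23.17
ee_pos: [0.5232, -0.1178, 0.2339]
tcp_rot: [-0.431, 0.902, 0.0, 0.0]
ft_force: [1.4, 2.9, -2.1]
finger_gap: 0.0133
```

```bash
python3 - <<'E'
from h import *
clip()
E
```

```text
t 23.17 pos [ 523.2 -117.8  233.9] yaw -128.89 tz [ 1.e-04  9.e-04 -1.e+00] F [ 1.4   2.93 -2.06] gap 13.3
F tool [-3.15  0.75  2.07]
r 46.60482000175095 ang press 149.8729754475215 tool says 149.2077900911008
```

Call:
drive_tool:
  steps:
    - [[225,0,0,0.4,0,0,0],[225,-0.2,0,0.4,0,0,0],[225,0,0,0,0,0,0],[225,0,0,0,0,0,0]]

```text
t: 23.5
ee_pos: [0.5232, -0.1177, 0.233]
tcp_rot: [-0.431, 0.902, 0.0, 0.0]
ft_force: [-1.0, 4.9, 1.8]
finger_gap: 0.0133
```

Call:
drive_tool:
  steps:
    - [[215,0,0,0,0,0,0],[200,0,0,0,0,0,0],[180,0,0,0,0,0,0],[150,0,0,0,0,0,0],[140,0,0,0,0,0,0],[140,0,0,0,0,0,0],[140,0,0,0,0,0,0]]

```text
t: 24.08
ee_pos: [0.5234, -0.1181, 0.2328]
tcp_rot: [-0.431, 0.902, -0.0, -0.0]
ft_force: [-0.9, -0.4, 0.1]
finger_gap: 0.0385
```

Call:
drive_tool:
  steps:
    - [[140,0,0,-10,0,0,0],[140,0,0,-25,0,0,0],[140,0,0,-40,0,0,0],[140,0,0,-35,0,0,0],[140,0,0,0,0,0,0],[140,0,0,0,0,0,0],[140,0,0,0,0,0,0]]

```text
t: 24.67
ee_pos: [0.5232, -0.1179, 0.3433]
tcp_rot: [-0.431, 0.902, -0.0, 0.0]
ft_force: [0.2, 0.3, 0.2]
finger_gap: 0.0383
```

```bash
python3 - <<'E'
from h import *
st()
im,m=grab('wrist','wrist11'); s2,ms=grab('side','side11'); np.save('w11.npy',m,allow_pickle=True)
a=cv2.resize(im,(448,336)); a=cv2.resize(im,(480,360)); b=cv2.resize(s2[130:280,190:330],(320,360),interpolation=cv2.INTER_CUBIC)
cv2.imwrite('pics/p11.png',np.hstack([a,b])[:,:,::-1])
E
```

```text
t 24.67 pos [ 523.2 -117.9  343.3] yaw -128.9 tz [ 6.e-04 -2.e-04 -1.e+00] F [0.18 0.34 0.21] gap 38.3
```

View pics/p11.png

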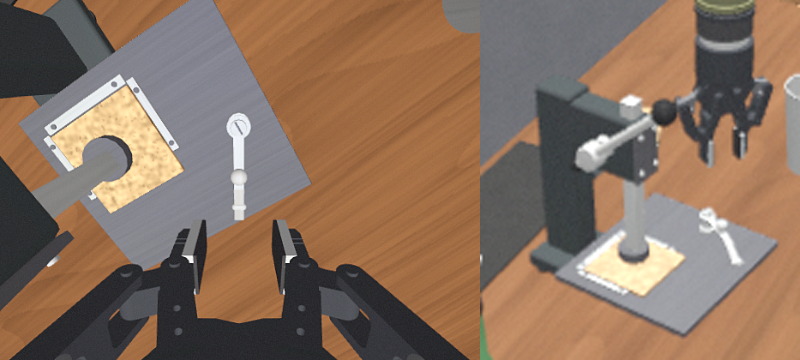

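```bash
python3 - <<'E'
from h import *
m=np.load('w11.npy',allow_pickle=True).item(); k=560/480
c,s=np.cos(np.radians(-8.1)),np.sin(np.radians(-8.1)); Rr=np.array([[c,-s],[s,c]])
V=onz(m,238.5*k,125*k,.0665); O=V[:2]-Rr@[-.038,-.124]
for p in [(185,172),(110,212)]: print((Rr.T@(onz(m,p[0]*k,p[1]*k,.04)[:2]-O)).round(4))
print((Rr.T@(onz(m,238*k,213*k,.042)[:2]-O)).round(4),V)
print(robot.finish_job())
E
```

```text
[-0.0548 -0.0487]
[-0.0505  0.0504]
[-0.1233 -0.0725] [ 0.56120548 -0.14733253  0.0665    ]
the job is handed in; nothing more can be done
None
```

I finished every step of the embossing and handed the job in at about 25 s of the 72 s allowed. `finish_job` gives no verdict, so these are my own checks.

**What I did**
- **Clip onto the coaster:** I took the clip by its knob and lifted it about 4 mm, at 8 to 10 N. I swung it from about 139° to about 90° and let it down until the lift force fell to about 0.6 N, then let go.
- **Lever:** I pushed it onto its stop, where the force rose from about 11 to 19 N, then followed it back up. The lever's ball knob was back at its starting place in the side picture.
- **Clip off again:** I regripped the knob, lifted the clip off the coaster and swung it out to the stop at about 149°. I let it down until the load was off, let go and raised the gripper about 110 mm.

**Last checks**
- **Final picture:** it showed the clip out and down, the lever up, the coaster flat in its nest and the robot touching nothing. The foot measured about y = -73 mm in the press frame.
- **Bystanders:** I kept the arm well away from them but did not measure them again.

**Off or in doubt**
- **Regripping:** closing the fingers pressed the clip down with about 4.4 N at the knob. I estimate that put about 5 N on the cork, under the 8 N limit.
- **Swinging back:** the lift force drifted up to 11.3 N before I lowered the clip a little. The limit is 13 N.
- **Coaster position:** my last check did not agree with itself. The two front corners measured x = -50.5 and -54.8 mm, against -50.7 and -50.5 mm before the work. I took the corner pixels by eye from a shrunken picture, so each is good to a few mm, and I handed in without measuring again. A real shift near 3 mm forward, or a slight turn, is not ruled out.

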